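Close the key programming cradle with its cover plate

TASK

A fob lies in the black programming cradle in the middle of the desk. Take the aluminium cover plate that fits the cradle, the one with two large holes, by its black handle and lower it over the cradle's two steel pins until it rests flush on top, then let go; do not drop it on. Leave the similar plate with four small corner holes where it lies.

Things in the scene. Friction and masses are not known exactly. Their poses are not given: they have to be found in the camera images.
- cradle: Fixed black plastic cradle 100 (x) x 170 (y) x 26 (height) mm; a grey fob lies below the top face in its middle pocket. Two upright steel pins, 16 mm thick with tapered tips, stand 52 mm either side of the centre along y and rise 32 mm above the top face (tips 58 mm above the desk). Origin: centre of the underside, on the desk; z up.
- cover_grip (a point): Right cover: loose aluminium plate 80 (x) x 150 (y) x 8 mm, 0.2-0.4 kg, flat on the desk left or right of the cradle. Two 30 mm through holes 52 mm either side of centre along y. Central upright black bar handle 16 (x) x 50 (y) mm, 44 mm high. Point: on the handle's axis, 34 mm above the underside, 18 mm below its top. Half-turn symmetric. Seated: point 60 mm above the desk at the cradle's centre.
- spare_grip (a point): Look-alike to leave alone: loose plate of the same size, material and handle, lying on the other side of the cradle, with four 8 mm holes near its corners instead of two large ones. Point and axes as on the right cover.
Not all that is in view belongs to the job. What is shaped like the part that bears cover_grip but purple or yellow is not meant. What is shaped like the cradle but yellow is not meant.

How it is judged:
At the end, for the whole second after the job is handed in: The two-hole cover lies flat on the cradle, pins through its holes: handle point 60 mm above the desk within 4 mm, within 15 mm of the cradle centre each way, long sides in line within 0.25 rad, tilted under 0.07 rad; the other plate within 30 mm of its start (z of cover_grip in the frame of cradle between 0.056 and 0.064 m and x of cover_grip in the frame of cradle between -0.015 and 0.015 m and y of cover_grip in the frame of cradle between -0.015 and 0.015 m and angle between the y axis of cover_grip and the y axis of cradle, either way round below 0.25 rad and angle between cover_grip's own z axis and vertical below 0.07 rad and distance of spare_grip from where it was at the start of the episode below 0.03 m); the robot touches nothing.
It fails at once if the cover is let go over the cradle more than 15 mm above its seat (z of cover_grip in the frame of cradle above 0.075 m and horizontal distance between cover_grip and cradle below 0.08 m and contact force between the fingers and cover below 0.05 N).
It fails at once if the other plate is moved more than 30 mm (distance of spare_grip from where it was at the start of the episode above 0.03 m).
It also fails if it takes over 38 s, if anything falls off the work surface, if the arm or the gripper's body presses on something with over 40 N, if the wrist force passes 120 N, or if a joint passes its speed limit or range.

ROBOT

A 6-joint arm with a two-finger parallel gripper is mounted at the origin on the work surface. World frame = base frame: x ahead of the robot, y to its left, z up, the work surface at z = 0. Lengths are in m, angles in rad, forces in N, time in s.
With the tool pointing down it reaches from about 0.35 to 0.775 m from the base axis. Payload 5.5 kg.
Tool frame: the origin (TCP) lies between the finger pads; the fingertips stand 11 mm ahead of it and the grasp point (between the pads) lies 8 mm behind it (tips_ahead is the distance from the TCP to the fingertips, in m); z points along the fingers, y is the line along which they close (so a half turn about z gives the same grasp; the last joint's range is limited). The gripper opens to 85 mm and grips with 20 to 120 N. Pads are 22 mm wide; open, the fingers measure 114 mm over their backs; the gripper's body (76 mm by 85 mm) begins 54 mm behind the grasp point. The pads swing forward as they close: fully open they stand 13 mm farther back than shut.
Start: joints at [1.158, 0.313, 0.046, 1.304, 0, 1.431], TCP at [0.155, 0.554, 0.242] pointing down, gripper open.
Joint ranges: [-2.76, 2.76], [-0.86, 1.69], [-1.03, 1.26], [-2.2, 2.34], [-1.47, 1.5], [-3.14, 3.14]. Speed limits (rad/s): [2.57, 2.57, 3.14, 3.14, 3.14, 3.14].

INTERFACE

Orientations are given as a unit quaternion [w, x, y, z].
In Python, from workcell import * gives the robot as it stands. The module is installed in compiled form; this text tells all that it offers.
- The arm moves only by the tool jog_arm, never from a script. Its argument "moves" is a list of rows, each an object with "fingers": the closure, from 0 (fully open) to 1 (shut); "slide": the shift along the tool's x, y, z in mm, a list of three; "angular": the turn, a rotation vector about the tool's x, y, z in degrees, a list of three. A call has 1 to 10 rows; each row is the pose to reach, as a shift and turn from the pose commanded when the call began, along the tool's axes at that moment; what a row does not reach only later rows make up. A row lasts 1/12 s, in which the tool goes at most 41.7 mm and 7.16 degrees, less where a joint would pass 70% of its speed; a pose out of reach is approached as far as the arm can. A call with a gripper value outside its range is refused whole. The fingers move at their own pace and stop on an object; "squeeze" is the grip in N (left out, the last holds). Time passes only in rows, so rows that repeat a pose let the fingers close. It gives the time, the measured TCP pose, the force, the opening and the grip force at its end, in the units of the state.
- get_state(): the state, without advancing time (a new reading comes with each control period).
- read_camera(name): name is "side" or "top"; returns a dict with "color" (480x640x3 uint8, red, green, blue), "fovy" (degrees; the focal length in pixels is half the picture's height over the tangent of half this angle, whatever the lens; pixels are square), "cx", "cy" (the principal point, pixels), "world_from_camera" (4x4, takes a point from camera to world coordinates). Camera axes: x right, y down, z forward; pixel columns grow to the right and rows downward; lengths in m; the calibration is good to about 2 mm. A picture is of the moment at which its call begins. There is no depth.
- hand_in(): hands the job in; it is judged then, once.
Trained networks look in a picture, given as the dict that the camera call returned (one of the last four; its "shot" number tells which), for a name from the list of things; names that differ only in an ending like _2 or _b are one class to them, and where a whole thing is asked for, a point or a joint stands for the part that bears it (a point fixed in the world has none). Each returns a list of dicts, best first, with "p" (0 to 1); they miss things now and then, are a little off and sometimes report something else, mostly with a low value. They report only what shows in the picture. A call takes as long as a camera call. They do not tell look-alikes from the thing itself.
- look_for(target, picture): "point" ([column, row] in pixels, amid what is visible of it).
- tip_of(target, picture): "point" ([column, row] in pixels: a listed point, or the origin of a listed thing).
The state is a dict: "clock": time; "joint_pos": joint angles; "qvel": joint speeds; "tau": joint torques, N m; "tcp_pos": TCP position; "orientation": TCP orientation; "wrist_force": force on the tool from outside, world axes, zero at the start; "ft_torque": the same for the moment, N m; "finger_gap": finger opening in m; "grip_force": force on a finger pad.
Only numpy, scipy, OpenCV 4.12 (cv2) and the standard library are available. Lean on these libraries where they do the work, as an engineer would, in place of code of your own. Each camera call takes 0.05 s, during which the arm holds its last target. There are 200 camera calls.

## Working session

There is one attempt and no reset: what is moved stays moved. The work goes in short steps, Python scripts to look and compute and a tool call to move; the robot and the scene stay as the last step left them, time stands still between calls to the robot, and variables do not carry over. Pictures are saved under pics/ and viewed, at most 10 in all, crops included, and the job is handed in when it is done.

Besides the shell and the picture viewer there is one more tool, called after "Emit:" as name(argument=value, ...) on one line, values as JSON. jog_arm: Moves the arm, as the interface text tells. Its arguments: {"type":"object","properties":{"moves":{"type":"array","items":{"type":"object","properties":{"fingers":{"type":"number"},"slide":{"type":"array","items":{"type":"number"}},"angular":{"type":"array","items":{"type":"number"}}}}},"squeeze":{"type":"number"}},"required":["moves"]}

```bash
mkdir -p pics
cat > h.py <<'E'
from workcell import *
import numpy as np, cv2
def ray(p,pic):
    f=240/np.tan(np.radians(pic["fovy"])/2)
    T=np.array(pic["world_from_camera"])
    d=T[:3,:3]@np.array([(p[0]-pic["cx"])/f,(p[1]-pic["cy"])/f,1]); return T[:3,3],d
def at(p,pic,z):
    o,d=ray(p,pic); return o+d*(z-o[2])/d[2]
def proj(P,pic):
    f=240/np.tan(np.radians(pic["fovy"])/2)
    T=np.array(pic["world_from_camera"]); c=T[:3,:3].T@(np.array(P)-T[:3,3]); return np.array([pic["cx"]+f*c[0]/c[2],pic["cy"]+f*c[1]/c[2]])
def save(pic,n): cv2.imwrite("pics/"+n,cv2.cvtColor(pic["color"],cv2.COLOR_RGB2BGR))
E
python3 - <<'E'
from h import *
np.set_printoptions(precision=3,suppress=True)
Z={"cradle":0.0,"cover_grip":.034,"spare_grip":.034}
for n in("top","side"):
    p=read_camera(n); save(p,n+"0.png"); print(n,p["fovy"],np.array(p["world_from_camera"])[:3,3])
    for t in Z:
        for d in tip_of(t,p)[:5]: print(t,d["p"],np.round(d["point"]),at(d["point"],p,Z[t]))
s=get_state();print(s["clock"],s["tcp_pos"],s["orientation"],s["wrist_force"])
E
```

```text
top 49.755347131597375 [ 0.129 -0.044  1.311]
cradle 0.8 [158. 356.] [0.195 0.344 0.   ]
cradle 0.76 [283. 214.] [ 0.518 -0.005  0.   ]
cover_grip 0.98 [405. 216.] [ 0.461 -0.317  0.034]
cover_grip 0.89 [386. 286.] [ 0.289 -0.239  0.034]
cover_grip 0.62 [474. 282.] [ 0.272 -0.459  0.034]
spare_grip 0.96 [162. 217.] [0.541 0.301 0.034]
side 43.913792156519214 [ 0.126 -1.361  0.907]
cradle 0.8 [227. 189.] [0.185 0.331 0.   ]
cover_grip 0.9 [289. 282.] [ 0.287 -0.236  0.034]
cover_grip 0.67 [370. 288.] [ 0.47  -0.302  0.034]
cover_grip 0.65 [297. 346.] [ 0.267 -0.454  0.034]
spare_grip 0.7 [338. 173.] [0.538 0.294 0.034]
0.4 [0.155 0.554 0.242] [-0.     0.136  0.991 -0.   ] [0.871 0.646 0.179]
```

View pics/top0.png

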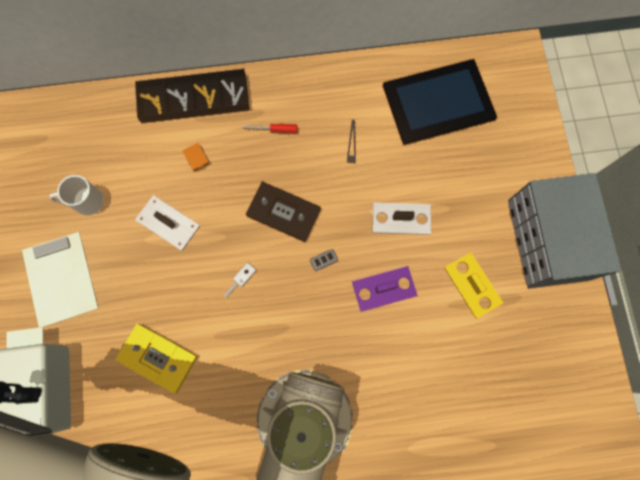

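View pics/side0.png

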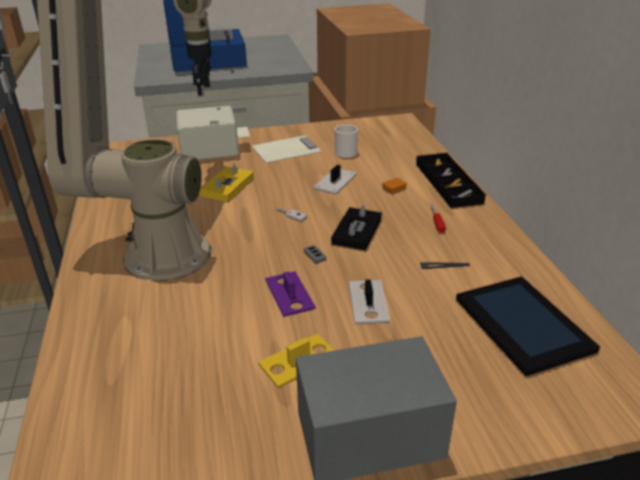

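The top picture shows these candidates: the aluminium two-hole plate at (402,218), which is the one I want; purple (385,288) and yellow (474,285) two-hole plates, not meant; and the four-corner-hole spare at (167,222). The black cradle is at (283,211), and the yellow one at (157,356) is not meant. I'll check the choice in one crop and fit outlines.

Run:
```python
from h import *
np.set_printoptions(precision=3,suppress=True)
p=read_camera("top"); c=p["color"]
cv2.imwrite("pics/crop1.png",cv2.resize(cv2.cvtColor(c[170:260,230:440],cv2.COLOR_RGB2BGR),None,fx=3.8,fy=3.8,interpolation=cv2.INTER_CUBIC))
hsv=cv2.cvtColor(c,cv2.COLOR_RGB2HSV)
def fit(mask,box,z,name):
    x0,y0,x1,y1=box; m=np.zeros(mask.shape,np.uint8); m[y0:y1,x0:x1]=mask[y0:y1,x0:x1]
    cs=max(cv2.findContours(m,cv2.RETR_EXTERNAL,cv2.CHAIN_APPROX_NONE)[0],key=cv2.contourArea)
    w=np.array([at(q[0],p,z)[:2] for q in cs],np.float32)*1000
    r=cv2.minAreaRect(w); b=cv2.boxPoints(r); e=max((b[1]-b[0],b[2]-b[1]),key=np.linalg.norm)
    print(name,r,"long axis deg",np.degrees(np.arctan2(e[1],e[0]))%180)
fit(((hsv[...,1]<50)&(hsv[...,2]>130)).astype(np.uint8),(360,190,445,245),.008,"cover")
fit(((hsv[...,2]<100)).astype(np.uint8),(235,170,332,250),.026,"cradle")
print([proj(q,p) for q in [(.461,-.317,.034),(.518,-.005,.026)]])
```

```text
cover ((464.8753967285156, -310.98284912109375), (146.43344116210938, 77.87896728515625), 80.54696655273438) long axis deg 80.54695
cradle ((517.6619873046875, -8.467391967773438), (168.95010375976562, 100.64820861816406), 58.32173156738281) long axis deg 58.32174
[array([405.285, 216.357]), array([281.92 , 211.159])]
```

View pics/crop1.png

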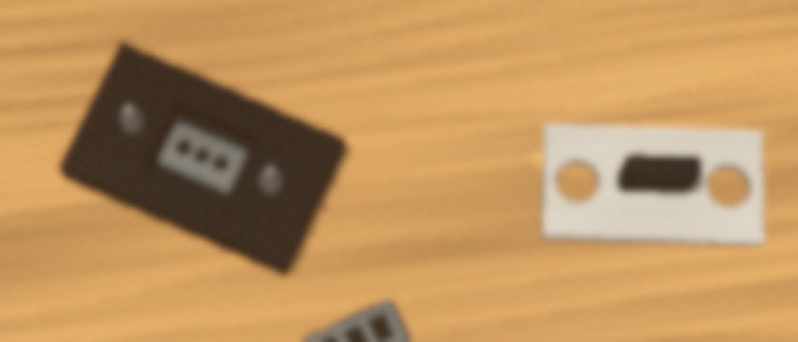

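The crop confirms it: the cradle's pins are at about (264,201) and (301,217), and the aluminium cover has two large holes at about (382,217) and (421,219). The fitted outlines, 146x78 and 169x101 mm, match the given sizes. I grip across the 16 mm side of the handle.

```bash
cat >> h.py <<'E'
from scipy.spatial.transform import Rotation as R
def plan(pos,ydeg,s=None):
    "slide mm / angular deg to reach tcp pos, tool down with tool y at ydeg (mod 180)"
    s=s or get_state(); q=np.array(s["orientation"]); r=R.from_quat(q[[1,2,3,0]])
    y=np.array([np.cos(np.radians(ydeg)),np.sin(np.radians(ydeg)),0]); z=np.array([0,0,-1.]); out=[]
    for sg in (1,-1):
        T=R.from_matrix(np.c_[np.cross(sg*y,z),sg*y,z]); out.append(np.degrees((r.inv()*T).as_rotvec()))
    a=min(out,key=np.linalg.norm)
    print("slide",np.round(r.inv().apply(np.array(pos)-s["tcp_pos"])*1000,1),"ang",np.round(a,1),"t",s["clock"],"tcp",np.round(s["tcp_pos"],4),"gap",s["finger_gap"],"F",np.round(s["wrist_force"],1))
E
python3 - <<'E'
from h import *
plan((.43,.25,.242),30)
plan((.52,-.03,.242),-9.5); plan((.465,-.311,.2),-9.5)
E
```

```text
slide [-3.467e+02 -2.184e+02  3.000e-01] ang [-0.  -0.  44.4] t 0.45 tcp [0.1549 0.5537 0.2423] gap 0.0856544056087779 F [-0.2 -0.3  0.5]
slide [-5.089e+02 -4.638e+02  3.000e-01] ang [-0.   0.  83.9] t 0.45 tcp [0.1549 0.5537 0.2423] gap 0.0856544056087779 F [-0.2 -0.3  0.5]
slide [-531.6 -749.2   42.3] ang [-0.   0.  83.9] t 0.45 tcp [0.1549 0.5537 0.2423] gap 0.0856544056087779 F [-0.2 -0.3  0.5]
```

Emit:
jog_arm(moves=[{"slide": [-347, -218, 0], "angular": [0, 0, 44], "fingers": 0}, {"slide": [-347, -218, 0], "angular": [0, 0, 44], "fingers": 0}, {"slide": [-347, -218, 0], "angular": [0, 0, 44], "fingers": 0}, {"slide": [-347, -218, 0], "angular": [0, 0, 44], "fingers": 0}, {"slide": [-347, -218, 0], "angular": [0, 0, 44], "fingers": 0}, {"slide": [-347, -218, 0], "angular": [0, 0, 44], "fingers": 0}, {"slide": [-347, -218, 0], "angular": [0, 0, 44], "fingers": 0}, {"slide": [-347, -218, 0], "angular": [0, 0, 44], "fingers": 0}, {"slide": [-509, -464, 0], "angular": [0, 0, 84], "fingers": 0}, {"slide": [-509, -464, 0], "angular": [0, 0, 84], "fingers": 0}])

```text
clock: 1.28
tcp_pos: [0.4123, 0.2283, 0.2424]
orientation: [0.0, 0.604, 0.797, 0.0]
wrist_force: [-0.1, -0.2, -0.3]
finger_gap: 0.0855
grip_force: 0.0
```

Run:
```python
from h import *
plan((.53,-.03,.22),-9.5); plan((.465,-.311,.12),-9.5)
```

```text
slide [-280.6   43.3   22.4] ang [ 0.  -0.  25.2] t 1.2833 tcp [0.4123 0.2283 0.2424] gap 0.0855028145127076 F [-0.1 -0.2 -0.3]
slide [-533.5  -95.4  122.3] ang [ 0.  -0.  25.2] t 1.2833 tcp [0.4123 0.2283 0.2424] gap 0.0855028145127076 F [-0.1 -0.2 -0.3]
```

Emit:
jog_arm(moves=[{"slide": [-280, 43, 22], "angular": [0, 0, 25], "fingers": 0}, {"slide": [-280, 43, 22], "angular": [0, 0, 25], "fingers": 0}, {"slide": [-280, 43, 22], "angular": [0, 0, 25], "fingers": 0}, {"slide": [-280, 43, 22], "angular": [0, 0, 25], "fingers": 0}, {"slide": [-280, 43, 22], "angular": [0, 0, 25], "fingers": 0}, {"slide": [-280, 43, 22], "angular": [0, 0, 25], "fingers": 0}, {"slide": [-533, -95, 90], "angular": [0, 0, 25], "fingers": 0}, {"slide": [-533, -95, 90], "angular": [0, 0, 25], "fingers": 0}, {"slide": [-533, -95, 90], "angular": [0, 0, 25], "fingers": 0}, {"slide": [-533, -95, 90], "angular": [0, 0, 25], "fingers": 0}])

```text
clock: 2.12
tcp_pos: [0.4902, -0.1589, 0.1863]
orientation: [0.0, 0.76, 0.65, 0.0]
wrist_force: [0.2, 0.2, 0.7]
finger_gap: 0.0853
grip_force: 0.0
```

Run:
```python
from h import *
plan((.465,-.311,.12),-9.5)
```

```text
slide [-154.2   -1.3   66.3] ang [0.  0.  0.5] t 2.1167 tcp [ 0.4902 -0.1589  0.1863] gap 0.08525174457644884 F [0.2 0.2 0.7]
```

Emit:
jog_arm(moves=[{"slide": [-154, -1, 66], "angular": [0, 0, 0], "fingers": 0}, {"slide": [-154, -1, 66], "angular": [0, 0, 0], "fingers": 0}, {"slide": [-154, -1, 66], "angular": [0, 0, 0], "fingers": 0}, {"slide": [-154, -1, 66], "angular": [0, 0, 0], "fingers": 0}, {"slide": [-154, -1, 66], "angular": [0, 0, 0], "fingers": 0}, {"slide": [-154, -1, 66], "angular": [0, 0, 0], "fingers": 0}, {"slide": [-154, -1, 66], "angular": [0, 0, 0], "fingers": 0}])

```text
clock: 2.7
tcp_pos: [0.4654, -0.3087, 0.1205]
orientation: [-0.001, 0.76, 0.649, 0.0]
wrist_force: [-0.4, -0.7, 0.4]
finger_gap: 0.086
grip_force: 0.0
```

Run:
```python
from h import *
s=read_camera("side"); save(s,"side1.png")
for d in tip_of("cover_grip",s)[:4]: print(d["p"],d["point"],at(d["point"],s,.034))
x,y=proj((.465,-.311,.05),s); 
x,y=int(x),int(y); cv2.imwrite("pics/side1c.png",cv2.resize(cv2.cvtColor(s["color"][y-80:y+50,x-90:x+90],cv2.COLOR_RGB2BGR),None,fx=4,fy=4)); print(x,y)
plan((.465,-.311,.038),-9.5)
```

```text
0.79 [289.3, 282.5] [ 0.28828408 -0.23662372  0.034     ]
0.77 [297.1, 349.1] [ 0.26497292 -0.46321133  0.034     ]
0.74 [365.2, 290.7] [ 0.45640921 -0.30854303  0.034     ]
0.58 [337.4, 170.5] [0.54124394 0.30890557 0.034     ]
369 285
slide [-3.3 -0.8 83.2] ang [ 0.  -0.   0.6] t 2.8 tcp [ 0.4662 -0.3079  0.1212] gap 0.08532438939059625 F [ 1.  -0.4 -0.7]
```

View pics/side1c.png

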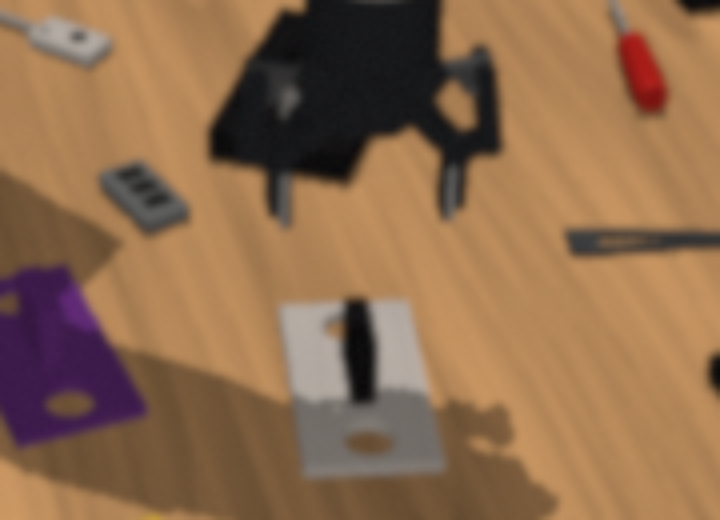

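The side crop shows the open fingers straddling the handle of the two-hole cover (handle at about (369,285) in the full picture), and they line up with it. Descend and close.

Emit:
jog_arm(moves=[{"slide": [-3, -1, 30], "angular": [0, 0, 0.5], "fingers": 0}, {"slide": [-3, -1, 60], "angular": [0, 0, 0.5], "fingers": 0}, {"slide": [-3, -1, 80], "angular": [0, 0, 0.5], "fingers": 0}, {"slide": [-3, -1, 91], "angular": [0, 0, 0.5], "fingers": 0}, {"slide": [-3, -1, 91], "angular": [0, 0, 0.5], "fingers": 0}, {"slide": [-3, -1, 91], "angular": [0, 0, 0.5], "fingers": 1}, {"slide": [-3, -1, 91], "angular": [0, 0, 0.5], "fingers": 1}, {"slide": [-3, -1, 91], "angular": [0, 0, 0.5], "fingers": 1}, {"slide": [-3, -1, 91], "angular": [0, 0, 0.5], "fingers": 1}, {"slide": [-3, -1, 91], "angular": [0, 0, 0.5], "fingers": 1}], squeeze=60)

```text
clock: 3.63
tcp_pos: [0.4649, -0.3123, 0.0306]
orientation: [0.001, 0.763, 0.646, 0.0]
wrist_force: [-0.5, -0.1, -0.6]
finger_gap: 0.0261
grip_force: 0.0
```

Emit:
jog_arm(moves=[{"fingers": 1}, {"fingers": 1}, {"fingers": 1}, {"fingers": 1}])

```text
schema error: expected keys fingers, slide, angular
```

Emit:
jog_arm(moves=[{"slide": [0, 0, 0], "angular": [0, 0, 0], "fingers": 1}, {"slide": [0, 0, 0], "angular": [0, 0, 0], "fingers": 1}, {"slide": [0, 0, 0], "angular": [0, 0, 0], "fingers": 1}, {"slide": [0, 0, 0], "angular": [0, 0, 0], "fingers": 1}])

```text
clock: 3.97
tcp_pos: [0.4649, -0.3122, 0.0304]
orientation: [0.001, 0.763, 0.646, 0.0]
wrist_force: [0.1, 0.6, 5.9]
finger_gap: 0.015
grip_force: 59.7
```

Emit:
jog_arm(moves=[{"slide": [0, 0, -20], "angular": [0, 0, 0], "fingers": 1}, {"slide": [0, 0, -45], "angular": [0, 0, 0], "fingers": 1}, {"slide": [0, 0, -75], "angular": [0, 0, 0], "fingers": 1}, {"slide": [0, 0, -100], "angular": [0, 0, 0], "fingers": 1}, {"slide": [0, 0, -110], "angular": [0, 0, 0], "fingers": 1}, {"slide": [0, 0, -110], "angular": [0, 0, 0], "fingers": 1}, {"slide": [0, 0, -110], "angular": [0, 0, 0], "fingers": 1}])

```text
clock: 4.55
tcp_pos: [0.4641, -0.3116, 0.1388]
orientation: [-0.0, 0.763, 0.646, -0.0]
wrist_force: [0.1, -0.7, -2.2]
finger_gap: 0.0154
grip_force: 59.1
```

Run:
```python
from h import *
plan((.5177,-.0085,.14),58.3-90); s=get_state(); print(s["grip_force"])
```

```text
slide [307.8   3.1  -1.1] ang [-0.  -0.  22.2] t 4.55 tcp [ 0.4641 -0.3116  0.1388] gap 0.015426825649248452 F [ 0.1 -0.7 -2.2]
59.072391986846924
```

Emit:
jog_arm(moves=[{"slide": [15, 0, -1], "angular": [0, 0, 2], "fingers": 1}, {"slide": [45, 0, -1], "angular": [0, 0, 5], "fingers": 1}, {"slide": [82, 1, -1], "angular": [0, 0, 8], "fingers": 1}, {"slide": [120, 1, -1], "angular": [0, 0, 11], "fingers": 1}, {"slide": [158, 2, -1], "angular": [0, 0, 14], "fingers": 1}, {"slide": [196, 2, -1], "angular": [0, 0, 17], "fingers": 1}, {"slide": [234, 3, -1], "angular": [0, 0, 19], "fingers": 1}, {"slide": [268, 3, -1], "angular": [0, 0, 21], "fingers": 1}, {"slide": [295, 3, -1], "angular": [0, 0, 22], "fingers": 1}, {"slide": [308, 3, -1], "angular": [0, 0, 22], "fingers": 1}])

```text
clock: 5.38
tcp_pos: [0.5161, -0.0048, 0.1378]
orientation: [-0.002, 0.872, 0.49, -0.002]
wrist_force: [1.1, 0.5, -1.0]
finger_gap: 0.0152
grip_force: 58.9
```

Emit:
jog_arm(moves=[{"slide": [0, 0, 0], "angular": [0, 0, 0], "fingers": 1}, {"slide": [0, 0, 0], "angular": [0, 0, 0], "fingers": 1}, {"slide": [0, 0, 0], "angular": [0, 0, 0], "fingers": 1}])

```text
clock: 5.63
tcp_pos: [0.5169, -0.0088, 0.139]
orientation: [-0.001, 0.872, 0.489, -0.001]
wrist_force: [-0.8, 0.0, -2.5]
finger_gap: 0.015
grip_force: 58.9
```

Run:
```python
from h import *
np.set_printoptions(precision=4,suppress=True)
plan((.5177,-.0085,.14),58.3-90)
s=read_camera("side"); t=read_camera("top")
def crop(p,P,n,h=75,w=100):
    x,y=map(int,proj(P,p)); c=p["color"][max(0,y-h):y+h,max(0,x-w):x+w]; print(n,x-w,y-h)
    return cv2.resize(cv2.cvtColor(c,cv2.COLOR_RGB2BGR),(4*w,int(4*h)),interpolation=cv2.INTER_CUBIC)
C=(.5177,-.0085,.09)
cv2.imwrite("pics/two.png",np.hstack([crop(s,C,"side"),crop(t,C,"top")]))
for p in(s,t):
    for d in tip_of("cover_grip",p)[:4]: print(d["p"],d["point"],at(d["point"],p,.144))
```

```text
slide [ 0.7  0.6 -1. ] ang [-0.1  0.1  0.2] t 5.6333 tcp [ 0.5169 -0.0088  0.139 ] gap 0.015034108506826153 F [-0.8  0.  -2.5]
side 256 129
top 181 128
0.68 [355.8, 184.5] [0.5173 0.0061 0.144 ]
0.64 [296.7, 347.5] [ 0.2475 -0.5722  0.144 ]
0.61 [290.5, 283.9] [ 0.2694 -0.3836  0.144 ]
0.19 [357.7, 231.0] [ 0.4603 -0.219   0.144 ]
0.94 [281.2, 200.4] [ 0.5087 -0.0099  0.144 ]
0.66 [475.9, 285.2] [ 0.2516 -0.4251  0.144 ]
```

View pics/two.png

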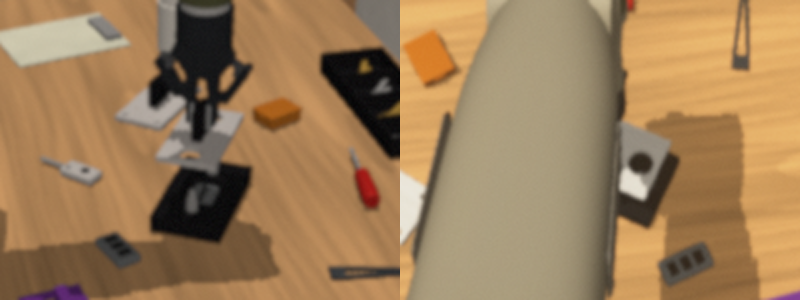

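The left half (side view) shows the plate held level above the cradle and lined up with it. The right half (top view) shows one hole at about (301,209) in full-image pixels. I'll check that hole against the expected pin position.

Run:
```python
from h import *
t=read_camera("top")
g=t["color"][195:225,288:322].astype(int).sum(2)
m=(g<200).astype(np.uint8); n,l,st,ce=cv2.connectedComponentsWithStats(m)
for i in range(1,n): print(st[i],ce[i]+[288,195],at(ce[i]+[288,195],t,.112))
u=np.array([.5255,.8508]); print("pin xy",np.array([.5177,-.0085])-.052*u, "pix top/hole", proj([.4904,-.0527,.112],t))
```

```text
[ 8 10 11  9 76] [301.09210526 208.85526316] [ 0.49172163 -0.05414471  0.112     ]
[ 18  10  14  20 141] [313.09929078 215.04964539] [ 0.47256541 -0.08090528  0.112     ]
[ 2 29  1  1  1] [290. 224.] [ 0.45759673 -0.02313202  0.112     ]
pin xy [ 0.490374  -0.0527416] pix top/hole [300.56512462 209.45052518]
```

The hole agrees with the pin to about 2 mm, against 7 mm of clearance. Lower it; the seat should come at TCP z of about 0.0565.

Emit:
jog_arm(moves=[{"slide": [1, 0, 12], "angular": [0, 0, 0], "fingers": 1}, {"slide": [1, 0, 24], "angular": [0, 0, 0], "fingers": 1}, {"slide": [1, 0, 36], "angular": [0, 0, 0], "fingers": 1}, {"slide": [1, 0, 46], "angular": [0, 0, 0], "fingers": 1}, {"slide": [1, 0, 56], "angular": [0, 0, 0], "fingers": 1}, {"slide": [1, 0, 64], "angular": [0, 0, 0], "fingers": 1}, {"slide": [1, 0, 70], "angular": [0, 0, 0], "fingers": 1}, {"slide": [1, 0, 74], "angular": [0, 0, 0], "fingers": 1}, {"slide": [1, 0, 77], "angular": [0, 0, 0], "fingers": 1}, {"slide": [1, 0, 78], "angular": [0, 0, 0], "fingers": 1}])

```text
clock: 6.72
tcp_pos: [0.5183, -0.0075, 0.0623]
orientation: [-0.0, 0.872, 0.489, -0.0]
wrist_force: [-0.2, -1.1, -2.2]
finger_gap: 0.0153
grip_force: 59.0
```

Emit:
jog_arm(moves=[{"slide": [0, 0, 1], "angular": [0, 0, 0], "fingers": 1}, {"slide": [0, 0, 2], "angular": [0, 0, 0], "fingers": 1}, {"slide": [0, 0, 3], "angular": [0, 0, 0], "fingers": 1}, {"slide": [0, 0, 3.5], "angular": [0, 0, 0], "fingers": 1}, {"slide": [0, 0, 3.5], "angular": [0, 0, 0], "fingers": 1}, {"slide": [0, 0, 3.5], "angular": [0, 0, 0], "fingers": 1}])

```text
clock: 7.22
tcp_pos: [0.5184, -0.0075, 0.0592]
orientation: [0.0, 0.872, 0.489, 0.0]
wrist_force: [0.2, 0.1, -1.1]
finger_gap: 0.0154
grip_force: 59.0
```

Emit:
jog_arm(moves=[{"slide": [0, 0, 1], "angular": [0, 0, 0], "fingers": 1}, {"slide": [0, 0, 2], "angular": [0, 0, 0], "fingers": 1}, {"slide": [0, 0, 2.5], "angular": [0, 0, 0], "fingers": 1}, {"slide": [0, 0, 2.5], "angular": [0, 0, 0], "fingers": 1}, {"slide": [0, 0, 2.5], "angular": [0, 0, 0], "fingers": 1}])

```text
clock: 7.63
tcp_pos: [0.5183, -0.0075, 0.0565]
orientation: [-0.0, 0.872, 0.489, -0.0]
wrist_force: [-0.9, 0.0, -1.6]
finger_gap: 0.0156
grip_force: 58.9
```

Emit:
jog_arm(moves=[{"slide": [0, 0, 0.5], "angular": [0, 0, 0], "fingers": 1}, {"slide": [0, 0, 1], "angular": [0, 0, 0], "fingers": 1}, {"slide": [0, 0, 1], "angular": [0, 0, 0], "fingers": 1}, {"slide": [0, 0, 1], "angular": [0, 0, 0], "fingers": 1}])

```text
clock: 7.97
tcp_pos: [0.5184, -0.0075, 0.0564]
orientation: [0.0, 0.872, 0.489, 0.0]
wrist_force: [-2.8, 1.2, 5.5]
finger_gap: 0.0153
grip_force: 60.1
```

The force went up (5.5 N) at the predicted seat height, so it is seated. Release and rise.

Emit:
jog_arm(moves=[{"slide": [0, 0, 0], "angular": [0, 0, 0], "fingers": 0.7}, {"slide": [0, 0, 0], "angular": [0, 0, 0], "fingers": 0.4}, {"slide": [0, 0, 0], "angular": [0, 0, 0], "fingers": 0.3}, {"slide": [0, 0, 0], "angular": [0, 0, 0], "fingers": 0.3}, {"slide": [0, 0, 0], "angular": [0, 0, 0], "fingers": 0.3}, {"slide": [0, 0, 0], "angular": [0, 0, 0], "fingers": 0.3}])

```text
clock: 8.47
tcp_pos: [0.5184, -0.0075, 0.0555]
orientation: [-0.0, 0.872, 0.489, 0.0]
wrist_force: [0.4, -0.0, 0.1]
finger_gap: 0.0595
grip_force: 0.0
```

Emit:
jog_arm(moves=[{"slide": [0, 0, -15], "angular": [0, 0, 0], "fingers": 0.3}, {"slide": [0, 0, -40], "angular": [0, 0, 0], "fingers": 0.3}, {"slide": [0, 0, -75], "angular": [0, 0, 0], "fingers": 0.3}, {"slide": [0, 0, -110], "angular": [0, 0, 0], "fingers": 0.3}, {"slide": [0, 0, -140], "angular": [0, 0, 0], "fingers": 0.3}, {"slide": [0, 0, -150], "angular": [0, 0, 0], "fingers": 0.3}, {"slide": [0, 0, -150], "angular": [0, 0, 0], "fingers": 0.3}])

```text
clock: 9.05
tcp_pos: [0.5204, -0.0079, 0.2088]
orientation: [0.002, 0.872, 0.489, 0.003]
wrist_force: [1.0, 0.2, -0.2]
finger_gap: 0.0599
grip_force: 0.0
```

Run:
```python
from h import *
s=read_camera("side")
x,y=map(int,proj((.518,-.0085,.06),s)); cv2.imwrite("pics/end.png",cv2.resize(cv2.cvtColor(s["color"][y-70:y+50,x-80:x+80],cv2.COLOR_RGB2BGR),None,fx=4,fy=4,interpolation=cv2.INTER_CUBIC))
for d in tip_of("cover_grip",s)[:5]: print(d["p"],d["point"],at(d["point"],s,.060))
```

```text
0.81 [289.0, 283.9] [ 0.28185236 -0.27518966  0.06      ]
0.77 [354.9, 211.5] [0.5162758  0.00510124 0.06      ]
0.56 [300.1, 345.6] [ 0.26861404 -0.48144736  0.06      ]
```

View pics/end.png

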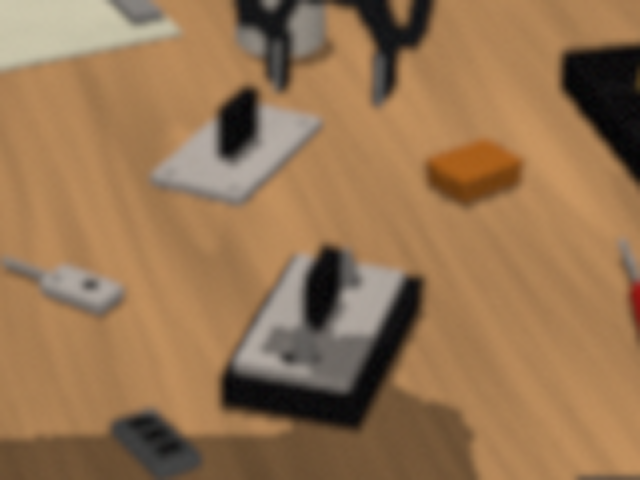

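The picture shows the cover (handle at about (355,212)) lying flat on the cradle with both pins through its holes. The gripper is clear, and the spare plate is where it was.

```bash
python3 -c "
from workcell import *
print(hand_in())"
```

```text
the job is handed in; nothing more can be done
None
```

The two-hole cover is seated flush over both cradle pins and released, the four-hole spare was left untouched, and the job is handed in at about 9 s on the clock; no verdict came back.

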